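# Swing the guide bar into line on the cutting station

### The job

Set the aluminium guide bar for cutting plastic sheet: while it still lies askew, slide it endways until its V-notch bears on the steel post, then keep the notch against the post and swing the bar round it until its edge meets the tip of the set screw in the stop block. Push it home there so that the little sprung nose is pressed right in and the bar bears on the screw itself, then let go, leaving the bar still and touching the nose. Go gently, since post and stop are only stuck on, and do not disturb the paint jar, dish or mug.

Things in the scene. Friction and masses are not known exactly. Their poses are not given: they have to be found in the camera images.
- station: Fixed plywood board with green gridded cutting mat, 380 x 330 x 14 mm (mat top 14 mm above the desk). Origin on the desk under the post's axis. x: the nominal line of the set bar, from the post towards the stop; y: from that line to the side where the bar starts; the stop is on the -y side. Board spans x -65 to 315, y -110 to 220 mm.
- post: Fixed upright steel post, 12 mm diameter, 30 mm tall, glued to the mat; the origin is the centre of its foot, on the mat. It breaks loose if pushed with more than 20 N.
- bar: Loose flat aluminium bar, 36 wide, 12 mm thick, x -4 to 250 mm in its frame (x along it, away from the notch; z up), 0.2-0.45 kg, flat on the mat, drag 1-4 N. End at x=0: 90 degree V-notch open to -x, apex at x=8.5, mouth 28 mm. Origin (underside) is on the post's axis when seated. Set, its x is within 5 degrees of the station's x; starts turned 26-43 degrees from it to +y, notch 30-70 mm from post.
- bar_notch (a point): The bar's origin point: where the post's axis comes when the notch is seated, at the bar's underside.
- grip (a point): Upright black plastic grip block on top of the bar, 30 mm along the bar, 16 mm across it, from 12 to 54 mm above the bar's underside. This point is in it on the bar's centre line, 150 mm along the bar's x from its origin, 38 mm above the underside; axes as the bar's.
- paint_jar: Small round paint jar, 30 mm diameter, 40 mm tall, standing on the mat on the fence side of the line; origin at its underside. Bystander, leave alone.
- dish: Shallow white dish, 170 mm diameter, 22 mm tall, on the desk to the right; origin at the underside. Bystander.
- mug: Steel mug, 80 mm diameter, 85 mm tall, on the desk to the left; origin at the underside. Bystander.
- stop: Fixed steel stop block, 44 mm along the line, 20 across, 18 tall; origin at the foot of its bar-side face, on the mat, 210 mm along x and 44 mm to -y of the post; axes as the station's. From it, 6.5 mm above the mat, a 10 mm set screw juts to +y by 12 to 40 mm, set anew each time and not in these readings. Its tip has a sprung nose, 3 mm, 0.4 to 1 N. Over 10 N breaks it loose.

How it is judged:
By the outcome, as a careful person would: the job done as asked, in the order asked, and still so for the second after the job is handed in, with the robot touching nothing.
It also fails if it takes over 72 s, if anything falls off the work surface, if the arm or the gripper's body presses on something with over 40 N, if the wrist force passes 120 N, or if a joint passes its speed limit or range.

### The arm

A 6-joint arm with a two-finger parallel gripper is mounted at the origin on the work surface. World frame = base frame: x ahead of the robot, y to its left, z up, the work surface at z = 0. Lengths are in m, angles in rad, forces in N, time in s.
With the tool pointing down it reaches from about 0.425 to 0.95 m from the base axis. Payload 3.5 kg.
Tool frame: the origin (TCP) lies midway between the tips of the shut fingers; the grasp point (between the pads) lies 19 mm behind it; y points along the fingers, x is the direction in which the jaws open and shut, and the axes are right-handed (so a half turn about y gives the same grasp; the last joint's range is limited). The gripper opens to 85 mm and grips with 20 to 120 N. Pads are 22 mm wide; open, the fingers measure 114 mm over their backs; the gripper's body (76 mm by 85 mm) begins 54 mm behind the grasp point. The pads swing forward as they close: fully open they stand 13 mm farther back than shut.
Start: joints at [-1.366, 0.286, 1.577, -0, 1.279, -0.15], TCP at [0.235, -0.633, 0.231] pointing down, gripper open.
Joint ranges: [-2.77, 2.77], [-0.9, 2.22], [0.21, 2.48], [-1.53, 4.67], [0.24, 2.81], [-2.84, 2.84]. Speed limits (rad/s): [2.79, 2.79, 3.14, 3.14, 3.14, 3.14].

### API

Orientations are given as a unit quaternion [x, y, z, w].
In Python, from plant import ctrl, viewer gives the robot as it stands.
- The arm moves only by the tool step_arm, never from a script. Its argument "rows" is a list of rows, each a list of 3 entries, a list of its own where there are three numbers: the turn, a rotation vector about the tool's x, y, z in degrees, then the shift along the tool's x, y, z in mm, then the closure, from 0 (fully open) to 1 (shut). A call has 1 to 10 rows; each row is the pose to reach, as a shift and turn from the pose commanded when the call began, along the tool's axes at that moment; what a row does not reach only later rows make up. A row lasts 1/12 s, in which the tool goes at most 41.7 mm and 7.16 degrees, less where a joint would pass 70% of its speed; a pose out of reach is approached as far as the arm can. A call with a gripper value outside its range is refused whole. The fingers move at their own pace and stop on an object; "newtons" is the grip in N (left out, the last holds). Time passes only in rows, so rows that repeat a pose let the fingers close. It gives the time, the measured TCP pose, the force and the opening at its end, in the units of the state.
- ctrl.get_state(): the state, without advancing time (a new reading comes with each control period).
- viewer.read_camera(name): name is "scene" or "side" or "wrist"; returns (picture, depth): 480x640x3 uint8, red, green, blue; 480x640 float32, m along the optical axis (not along the pixel's ray), 0 where there is no reading.
- viewer.calibration(name): a dict with "K" (3x3 intrinsics, pixels), "D" ([k1, k2, p1, p2, k3] as OpenCV has them; the pictures are not rectified), "R" (3x3) and "t" (3): a world point X has camera coordinates R X + t. Camera axes: x right, y down, z forward; pixel columns grow to the right and rows downward; lengths in m; the calibration is good to about 2 mm. A picture is of the moment at which its call begins: read the wrist's pose just before it. calibration takes no time and is no camera call; for the wrist camera it gives the pose at the moment of the call.
- ctrl.sign_off(): hands the job in, once; it reports no verdict.
The state is a dict: "time": time; "qpos": joint angles; "dq": joint speeds; "joint_efforts": joint torques, N m; "eef_pos": TCP position; "tcp_rot": TCP orientation; "contact_force": force on the tool from outside, world axes, zero at the start; "wrist_torque": the same for the moment, N m; "opening": opening from 0.0 (shut) to 1.0 (fully open).
Only numpy, scipy, OpenCV 4.12 (cv2) and the standard library are available. Lean on these libraries where they do the work, as an engineer would, in place of code of your own. Each camera call takes 0.05 s, during which the arm holds its last target.

## Working session

There is one attempt and no reset: what is moved stays moved. The work goes in short steps, Python scripts to look and compute and a tool call to move; the robot and the scene stay as the last step left them, time stands still between calls to the robot, and variables do not carry over. Pictures are saved under pics/ and viewed, and the job is handed in when it is done.

Besides the shell and the picture viewer there is one more tool, called after "Request:" as a command line: name --argument value ..., lists and objects as JSON in quotes. step_arm: Moves the arm, as the interface text tells. Its arguments: {"type":"object","properties":{"rows":{"type":"array"},"newtons":{"type":"number"}},"required":["rows"]}

```bash
ls; mkdir -p pics; python3 - <<'E'
from plant import ctrl, viewer
import cv2
print(ctrl.get_state())
for n in ["scene","side","wrist"]:
    c=viewer.calibration(n)
    p,d=viewer.read_camera(n)
    cv2.imwrite(f"pics/{n}0.png",p[:,:,::-1])
    import numpy as np; np.savez(f"pics/{n}0.npz",p=p,d=d,**c)
    print(n,c)
E
```

```text
pics
{'time': 0.0, 'qpos': array([-1.36600595e+00,  2.87172500e-01,  1.57820822e+00,  2.18252514e-06,
        1.27858297e+00, -1.50016318e-01]), 'dq': array([ 7.16026429e-05, -1.60176430e-03,  5.73035421e-04, -1.70626102e-03,
        1.78673674e-03, -1.03036217e-04]), 'joint_efforts': array([ 1.42428900e-03, -4.05984306e+01, -2.92621315e+01, -1.42665681e-05,
        5.85754853e-03,  5.36071497e-06]), 'eef_pos': array([ 0.23438206, -0.63229045,  0.22992571]), 'tcp_rot': array([-0.57981239,  0.40452365, -0.40330713,  0.58096607]), 'contact_force': array([-0.31069109,  0.03306536,  0.12745866]), 'wrist_torque': array([-0.00674215,  0.01755388, -0.00490167]), 'opening': 0.9975417401135371}
scene {'K': array([[493.06894985,   0.        , 314.1623437 ],
       [  0.        , 493.06894985, 242.86380419],
       [  0.        ,   0.        ,   1.        ]]), 'D': array([-0.01741858,  0.        ,  0.        ,  0.        ,  0.        ]), 'R': array([[-0.08299496,  0.9964822 , -0.01162152],
       [ 0.77813714,  0.05751504, -0.62545553],
       [-0.62258689, -0.06095279, -0.78017327]]), 't': arr
[... 240 characters left out ...]
       ,  0.        ,  0.        ,  0.        ]), 'R': array([[-0.94788852, -0.31837886,  0.01192697],
       [-0.2278821 ,  0.65134554, -0.72375323],
       [ 0.22265915, -0.68875532, -0.6899558 ]]), 't': array([0.54012485, 0.16218017, 1.1604052 ])}
wrist {'K': array([[337.15529124,   0.        , 322.13771205],
       [  0.        , 337.15529124, 243.32322729],
       [  0.        ,   0.        ,   1.        ]]), 'D': array([-0.01045571,  0.        ,  0.        ,  0.        ,  0.        ]), 'R': array([[ 0.34764325, -0.93762283, -0.00275586],
       [-0.89832307, -0.33391123,  0.28551525],
       [-0.26862583, -0.0967818 , -0.9583702 ]]), 't': array([-0.67412369, -0.0374578 ,  0.3792258 ])}
```

View pics/scene0.png

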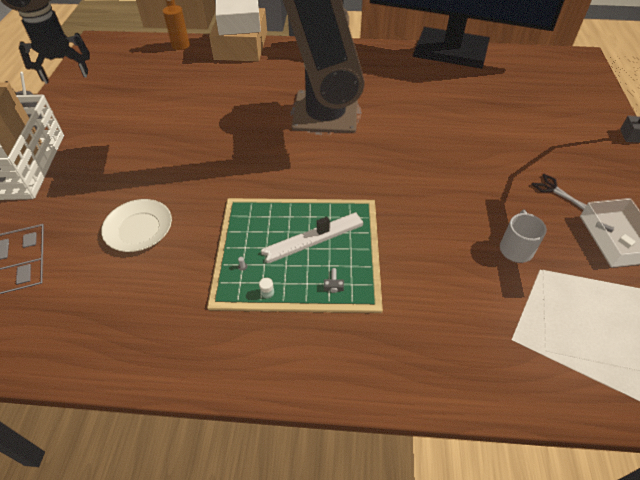

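View pics/side0.png

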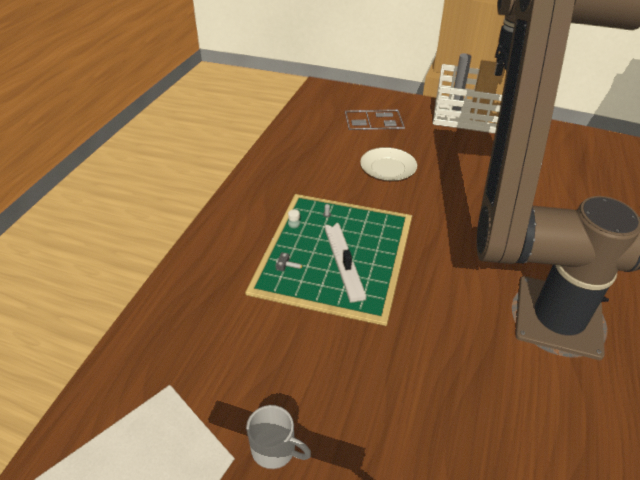

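View pics/wrist0.png

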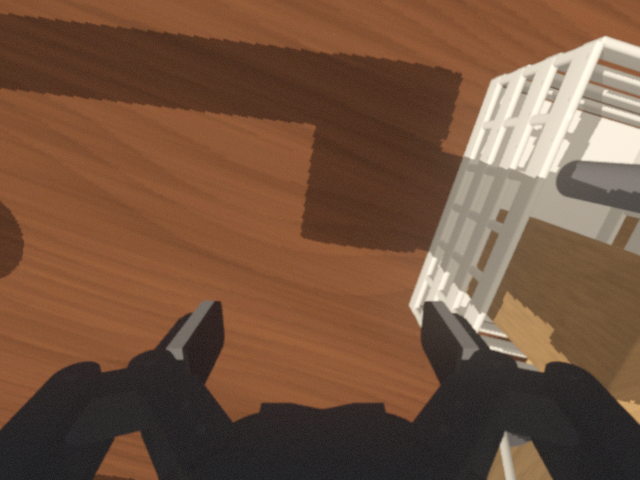

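The scene view shows the board spanning about (212–382, 198–310), the post near (241,265) and the stop with its screw near (333,283). The jar is near (266,288), and the bar runs from (266,255) to (362,220) with its grip at (323,226). I'll zoom in on these.

```bash
cat > h.py <<'E'
import numpy as np, cv2
def load(n): 
    z=np.load(f"pics/{n}.npz"); return z
def ray(c,uv,h):
    """pixels -> world points on plane z=h"""
    uv=np.asarray(uv,float).reshape(-1,1,2)
    u=cv2.undistortPoints(uv,c["K"],c["D"]).reshape(-1,2)
    d=np.c_[u,np.ones(len(u))]@c["R"]          # R^T d
    o=-c["R"].T@c["t"]
    s=(h-o[2])/d[:,2]
    return o+d*s[:,None]
def proj(c,X):
    return cv2.projectPoints(np.asarray(X,float).reshape(-1,1,3),cv2.Rodrigues(c["R"])[0],c["t"],c["K"],c["D"])[0].reshape(-1,2)
def tri(c1,p1,c2,p2):
    a=cv2.undistortPoints(np.array(p1,float).reshape(-1,1,2),c1["K"],c1["D"]).reshape(-1,2)
    b=cv2.undistortPoints(np.array(p2,float).reshape(-1,1,2),c2["K"],c2["D"]).reshape(-1,2)
    P=lambda c:np.c_[c["R"],c["t"]]
    X=cv2.triangulatePoints(P(c1),P(c2),a.T,b.T);return (X[:3]/X[3]).T
E
python3 - <<'E'
from h import *
a=load("scene0");b=load("side0")
p=a["p"][190:320,200:395,::-1];cv2.imwrite("pics/sz.png",cv2.resize(p,None,fx=4,fy=4,interpolation=cv2.INTER_CUBIC))
p=b["p"][190:325,240:420,::-1];cv2.imwrite("pics/dz.png",cv2.resize(p,None,fx=4,fy=4,interpolation=cv2.INTER_CUBIC))
for n in ("scene0","side0"):
    z=load(n); hsv=cv2.cvtColor(z["p"],cv2.COLOR_RGB2HSV)
    m=cv2.inRange(hsv,(60,80,40),(95,255,200)); m=cv2.morphologyEx(m,cv2.MORPH_CLOSE,np.ones((25,25)))
    cs,_=cv2.findContours(m,0,1); c=max(cs,key=cv2.contourArea)
    q=cv2.approxPolyDP(cv2.convexHull(c),8,True).reshape(-1,2); print(n,q.tolist())
    X=ray(z,q,0.014); print(X.round(4)); print([np.linalg.norm(X[i]-X[i-1]).round(4) for i in range(len(X))])
E
```

```text
scene0 [[367, 204], [373, 303], [216, 300], [233, 203]]
[[ 0.3931  0.1333  0.014 ]
 [ 0.6868  0.1511  0.014 ]
 [ 0.7052 -0.1917  0.014 ]
 [ 0.4143 -0.2086  0.014 ]]
[np.float64(0.3425), np.float64(0.2943), np.float64(0.3432), np.float64(0.2915)]
side0 [[299, 199], [404, 218], [380, 314], [255, 287]]
[[ 0.6998 -0.1874  0.014 ]
 [ 0.4081 -0.2048  0.014 ]
 [ 0.3898  0.1339  0.014 ]
 [ 0.6824  0.1511  0.014 ]]
[np.float64(0.3389), np.float64(0.2923), np.float64(0.3392), np.float64(0.2931)]
```

View pics/sz.png

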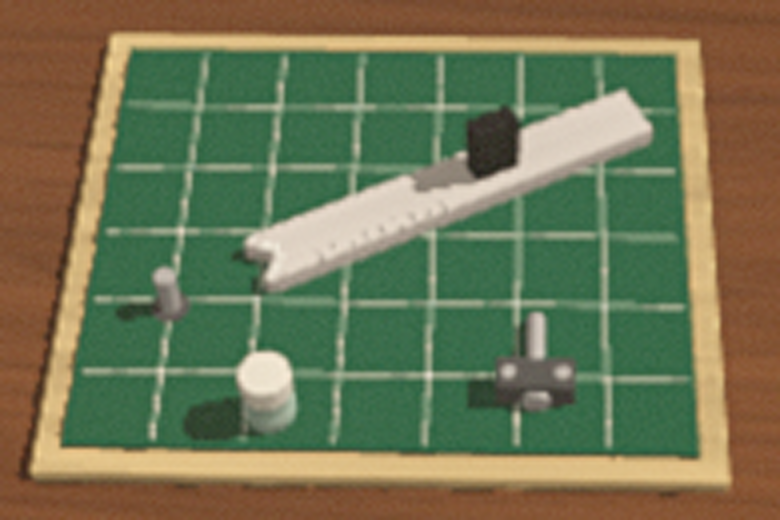

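View pics/dz.png

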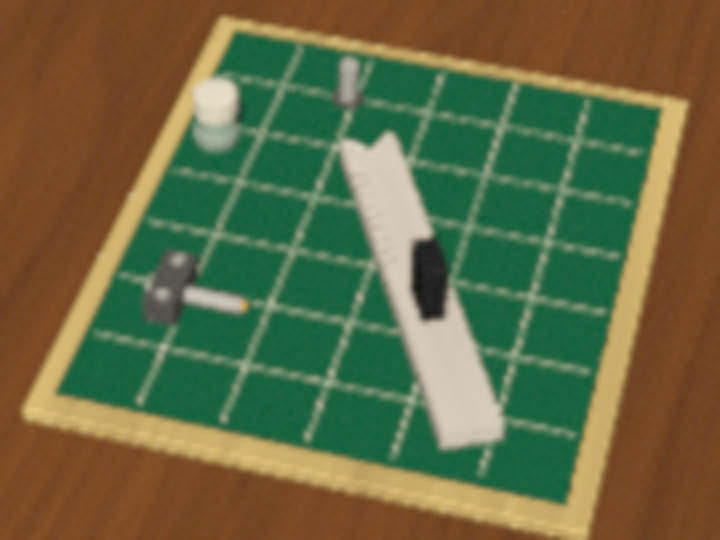

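```bash
python3 - <<'E'
from h import *
a=load("scene0");b=load("side0")
Z=lambda q,o:(np.array(q,float)+.5)/4-.5+np.array(o)
cs=np.mean([[ .3931,.1333],[.6868,.1511],[.7052,-.1917],[.4143,-.2086]],0); cd=np.mean([[.6998,-.1874],[.4081,-.2048],[.3898,.1339],[.6824,.1511]],0)
print("centres",cs,cd)
ex=np.array([-.0195,.3425]);ex=ex/np.linalg.norm(ex);ey=np.array([-ex[1],ex[0]])
for c in(cs,cd): print("post pred",c-.125*ex-.055*ey, "stop",c+.085*ex-.099*ey)
print("ang ex",np.degrees(np.arctan2(ex[1],ex[0])))
# points: post top, screw tip, bar corners top: far-left far-right, horn tips, grip top centre
S=Z([[163,274],[538,316],[625,92],[652,130],[247,247],[268,288]],[200,190])
D=Z([[349,63],[245,306],[502,435],[443,447],[388,136],[345,146]],[240,190])
X=tri(a,S,b,D)
for n,x in zip("post screw farL farR horn1 horn2".split(),X): print(n,x.round(4))
for n,z,q in(("s",a,S),("d",b,D)):
  H=[.044,.0205,.026,.026,.026,.026]
  print(n,np.array([ray(z,q[i],H[i])[0] for i in range(6)]).round(4))
E
```

```text
centres [ 0.54985  -0.028975] [ 0.545025 -0.0268  ]
post pred [ 0.61186636 -0.15064657] stop [0.64385834 0.06151495]
post pred [ 0.60704136 -0.14847157] stop [0.63903334 0.06368995]
ang ex 93.2585776045772
post [ 0.6082 -0.1515  0.043 ]
screw [0.6042 0.0605 0.0201]
farL [0.4316 0.1061 0.0209]
farR [0.4607 0.1238 0.0194]
horn1 [ 0.5689 -0.1119  0.0223]
horn2 [ 0.5938 -0.0968  0.0183]
s [[ 0.6096 -0.1506  0.044 ]
 [ 0.606   0.0617  0.0205]
 [ 0.4357  0.1056  0.026 ]
 [ 0.4657  0.123   0.026 ]
 [ 0.5733 -0.1099  0.026 ]
 [ 0.6018 -0.0934  0.026 ]]
d [[ 0.6076 -0.1514  0.044 ]
 [ 0.6033  0.0589  0.0205]
 [ 0.431   0.111   0.026 ]
 [ 0.4598  0.1302  0.026 ]
 [ 0.5671 -0.1101  0.026 ]
 [ 0.5903 -0.0916  0.026 ]]
```

```bash
cat >> h.py <<'E'
from scipy.spatial.transform import Rotation as Ro
def plan(st,pos,jaw_deg):
    """rotvec (tool, deg) and shift (tool, mm) to a down pose with tool x at world angle jaw_deg"""
    R0=Ro.from_quat(st["tcp_rot"]); j=np.radians(jaw_deg)
    x=np.array([np.cos(j),np.sin(j),0]);y=np.array([0,0,-1.]);
    R1=Ro.from_matrix(np.c_[x,y,np.cross(x,y)])
    return (R0.inv()*R1).as_rotvec(degrees=True).round(2), (R0.inv().apply(np.array(pos)-st["eef_pos"])*1000).round(1)
E
python3 - <<'E'
from h import *
from plant import ctrl
st=ctrl.get_state();print(Ro.from_quat(st["tcp_rot"]).as_matrix().round(3))
for j in(31.6,211.6): print(plan(st,[.53,.02,.20],j))
c=load("wrist0"); print("cam pos",-c["R"].T@c["t"],"fwd",c["R"][2])
E
```

```text
[[ 0.347 -0.     0.938]
 [-0.938  0.002  0.347]
 [-0.002 -1.     0.   ]]
(array([-1.1000e-01, -1.0127e+02, -6.0000e-02]), array([-509.1,   31.3,  503.8]))
(array([ 6.000e-02,  7.873e+01, -1.000e-01]), array([-509.1,   31.3,  503.8]))
cam pos [ 0.30257519 -0.60787918  0.37227569] fwd [-0.26862583 -0.0967818  -0.9583702 ]
```

```bash
python3 - <<'E'
from h import *
from plant import ctrl
st=ctrl.get_state()
print(plan(st,[.40,-.35,.27],-36), plan(st,[.56,-.08,.30],3.3))
E
```

```text
(array([ -0.05, -33.67,  -0.1 ]), array([-207.4,  -39.3,  253.4])) (array([ -0.08, -72.97,  -0.08]), array([-405.1,  -68.9,  497.2]))
```

Request:
step_arm --rows '[[[0,-7,0],[-25,-5,30],0],[[0,-14,0],[-50,-10,60],0],[[0,-21,0],[-75,-15,90],0],[[0,-27,0],[-100,-20,120],0],[[0,-32,0],[-125,-25,150],0],[[0,-37,0],[-150,-30,180],0],[[0,-42,0],[-175,-35,210],0],[[0,-47,0],[-200,-40,240],0],[[0,-52,0],[-225,-45,270],0],[[0,-56,0],[-250,-50,300],0]]'

```text
time: 0.98
eef_pos: [0.4294, -0.2923, 0.2813]
tcp_rot: [-0.702, 0.083, -0.083, 0.702]
contact_force: [0.4, 0.4, 0.4]
opening: 0.996
```

```bash
python3 - <<'E'
from h import *
from plant import ctrl
st=ctrl.get_state()
print(st["time"],st["eef_pos"],plan(st,[.56,-.08,.30],3.3))
E
```

```text
0.9833 [ 0.42940119 -0.29232436  0.28134916] (array([-1.000e-02, -1.675e+01, -0.000e+00]), array([ 77.6, -18.6, 236.9]))
```

Request:
step_arm --rows '[[[0,-3,0],[12,-3,38],0],[[0,-6,0],[25,-6,76],0],[[0,-9,0],[38,-9,115],0],[[0,-12,0],[50,-12,150],0],[[0,-15,0],[62,-15,185],0],[[0,-17,0],[72,-18,215],0],[[0,-17,0],[78,-19,237],0],[[0,-17,0],[78,-19,237],0],[[0,-17,0],[78,-19,237],0],[[0,-17,0],[78,-19,237],0]]'

```text
time: 1.82
eef_pos: [0.5604, -0.0828, 0.2998]
tcp_rot: [0.707, 0.02, -0.021, -0.707]
contact_force: [-0.2, -0.2, -1.4]
opening: 0.999
```

```bash
cat >> h.py <<'E'
def snap(name,tag):
    from plant import viewer
    c=viewer.calibration(name); p,d=viewer.read_camera(name)
    cv2.imwrite(f"pics/{tag}.png",p[:,:,::-1]); np.savez(f"pics/{tag}.npz",p=p,d=d,**c)
E
python3 - <<'E'
from h import *
from plant import ctrl
st=ctrl.get_state()
print(st["time"],st["eef_pos"],st["contact_force"],st["dq"].round(3));snap("wrist","w1")
E
```

```text
1.8167 [ 0.56035545 -0.08277613  0.29981837] [-0.24368322 -0.21407124 -1.36027673] [-0.022 -0.004  0.004 -0.     0.001  0.003]
```

View pics/w1.png

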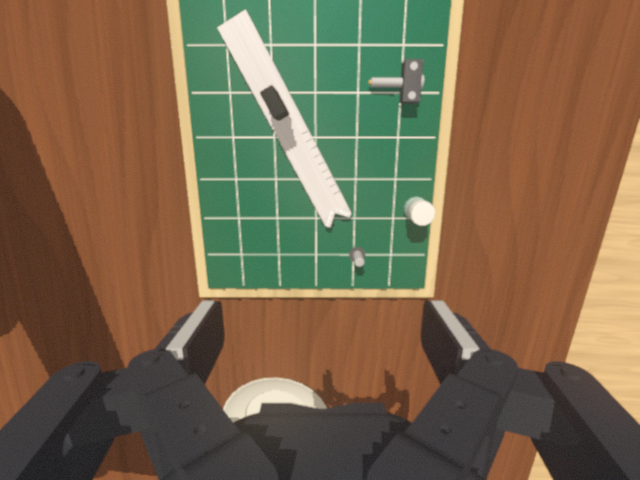

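The wrist view shows everything needed. The bar runs from (236,22) down to its notch at (338,215), with the grip at (274,102). The post is at (358,257), the screw tip at (370,82), the stop at (412,80) and the jar at (420,211).

```bash
python3 - <<'E'
from h import *
w=load("w1")
p=w["p"][0:300,170:465,::-1]
cv2.imwrite("pics/wz1.png",cv2.resize(p[5:145],None,fx=4,fy=4,interpolation=cv2.INTER_CUBIC)[:, :800])
cv2.imwrite("pics/wz2.png",cv2.resize(p[165:305,100:295],None,fx=4,fy=4,interpolation=cv2.INTER_CUBIC))
hsv=cv2.cvtColor(w["p"],cv2.COLOR_RGB2HSV)
m=cv2.inRange(hsv,(60,80,40),(95,255,200)); m=cv2.morphologyEx(m,cv2.MORPH_CLOSE,np.ones((25,25)))
ys,xs=np.nonzero(cv2.inRange(hsv,(0,0,150),(179,60,255))[0:290,195:440]); 
mm=cv2.inRange(hsv,(0,0,120),(179,45,255)); mm[290:]=0; mm[:,:200]=0;mm[:,440:]=0
mm=cv2.morphologyEx(mm,cv2.MORPH_OPEN,np.ones((5,5)))
cs,_=cv2.findContours(mm,0,1); c=max(cs,key=cv2.contourArea)
r=cv2.minAreaRect(c);print("bar rect",r,cv2.boxPoints(r).tolist())
X=ray(w,cv2.boxPoints(r),.026);print(X.round(4),[np.linalg.norm(X[i]-X[i-1]).round(4) for i in range(4)])
E
```

```text
bar rect ((285.8121643066406, 119.64167022705078), (234.09298706054688, 39.9964485168457), 61.620758056640625) [[212.58447265625, 26.16699981689453], [247.774169921875, 7.156463623046875], [359.03985595703125, 213.1163330078125], [323.85015869140625, 232.1268768310547]]
[[ 0.4299  0.1042  0.026 ]
 [ 0.4681  0.1243  0.026 ]
 [ 0.6069 -0.0922  0.026 ]
 [ 0.5643 -0.1194  0.026 ]] [np.float64(0.2608), np.float64(0.0432), np.float64(0.2571), np.float64(0.0505)]
```

View pics/wz1.png

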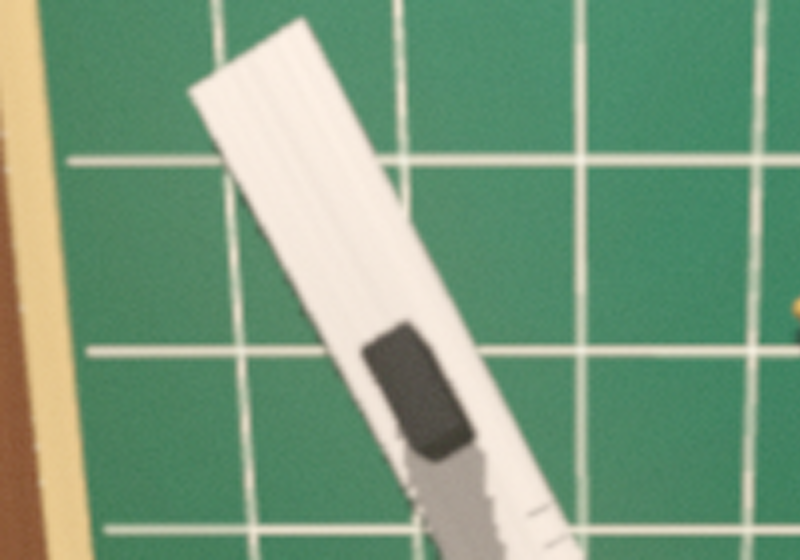

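View pics/wz2.png

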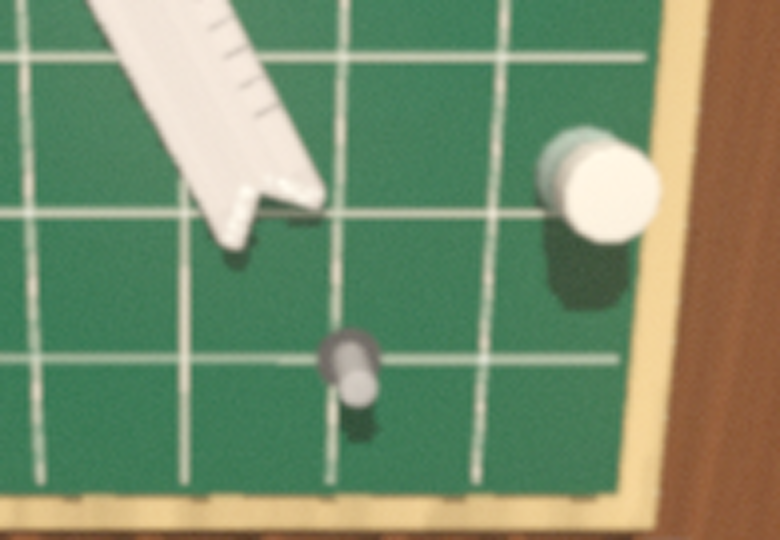

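```bash
python3 - <<'E'
from h import *
w=load("w1")
Z=lambda q,o:(np.array(q,float)+.5)/4-.5+np.array(o)
p=w["p"][60:110,355:435,::-1]; cv2.imwrite("pics/wz3.png",cv2.resize(p,None,fx=8,fy=8,interpolation=cv2.INTER_CUBIC))
E1=ray(w,Z([[190,92],[303,17]],[170,5]),.026)
L=ray(w,Z([[95,5],[170,152],[215,240]],[270,165]),.026); Rr=ray(w,Z([[235,10],[290,118],[322,186]],[270,165]),.026)
print("far",E1.round(4),np.linalg.norm(E1[0]-E1[1]))
g=ray(w,Z([[362,350],[407,322],[472,430],[430,452]],[170,5]),.068);print("grip top",g.round(4),"c",g.mean(0).round(4))
post=ray(w,Z([[358,388]],[270,165]),.044)[0];print("post",post.round(4), "foot",ray(w,Z([[349,352]],[270,165]),.016).round(4))
for nm,P,Q in(("L",E1[0],L),("R",E1[1],Rr)):
    for q in Q: v=P-q;v=v;print(nm,q.round(4),np.degrees(np.arctan2(v[1],v[0])).round(2))
mid=E1.mean(0); th=np.degrees(np.arctan2(*(E1[0]-L[2]+E1[1]-Rr[2])[[1,0]]));print("th",th)
d=np.array([np.cos(np.radians(th)),np.sin(np.radians(th)),0]);print("notch",(mid-.25*d).round(4),"grip",(mid-.1*d).round(4))
rel=post-(mid-.25*d);print("post rel notch along,perp",rel@d,rel@np.array([-d[1],d[0],0]))
print("jar",ray(w,Z([[612,190]],[270,165]),.054))
# mat corner border direction
b=ray(w,[[203.5,297],[434,297],[176,10],[461,10]],.014);print(b.round(4))
E
```

```text
far [[0.4348 0.1031 0.026 ]
 [0.4655 0.1225 0.026 ]] 0.03639249148564275
grip top [[0.4895 0.0356 0.068 ]
 [0.5009 0.0429 0.068 ]
 [0.5182 0.018  0.068 ]
 [0.5074 0.012  0.068 ]] c [0.504  0.0271 0.068 ]
post [ 0.6103 -0.1502  0.044 ] foot [[ 0.61   -0.1475  0.016 ]]
L [ 0.5227 -0.0391  0.026 ] 121.71
L [ 0.5475 -0.0824  0.026 ] 121.27
L [ 0.5631 -0.1096  0.026 ] 121.1
R [ 0.5649 -0.0381  0.026 ] 121.72
R [ 0.5839 -0.0697  0.026 ] 121.62
R [ 0.5955 -0.0903  0.026 ] 121.4
th 121.24899678886653
notch [ 0.5799 -0.1009  0.026 ] grip [0.5021 0.0273 0.026 ]
post rel notch along,perp -0.057888702131195534 -0.00046207597474088013
jar [[ 0.67759463 -0.08114927  0.054     ]]
[[ 0.4027 -0.2255  0.014 ]
 [ 0.7232 -0.2067  0.014 ]
 [ 0.3863  0.1212  0.014 ]
 [ 0.7005  0.1394  0.014 ]]
```

View pics/wz3.png

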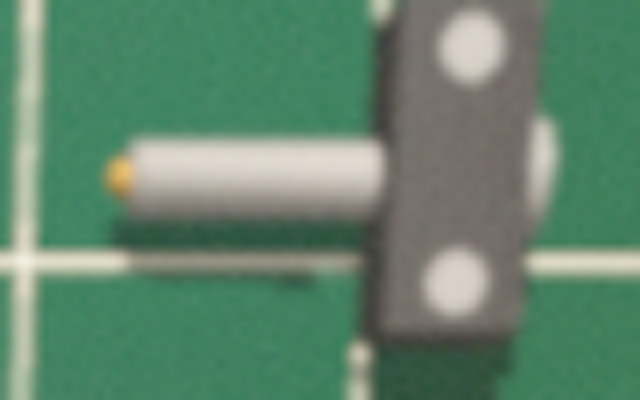

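```bash
python3 - <<'E'
from h import *
from plant import ctrl
w=load("w1");st=ctrl.get_state()
s=ray(w,[[371,81.9],[368.2,81.7]],.0205);print(s.round(4))
a=np.radians(93.3);ex=np.array([np.cos(a),np.sin(a)]);ey=np.array([-ex[1],ex[0]])
for q in s: r=q[:2]-[.6103,-.1500];print("tip in station",r@ex,r@ey)
r=s[0][:2]-[.6103,-.1500]; rho=np.linalg.norm(r); print("final bar world angle",np.degrees(np.arctan2(r[1],r[0])+np.arcsin(.018/rho)))
print(plan(st,[.503,.0272,.11],31.4))
E
```

```text
[[0.6076 0.0597 0.0205]
 [0.6044 0.0597 0.0205]]
tip in station 0.20946232230371517 -0.009391818575116744
tip in station 0.20966602390264777 -0.00617938790254154
final bar world angle 95.6574991052771
(array([-1.000e-02, -2.812e+01, -5.000e-02]), array([-50.7, 189.9, 113.5]))
```

Request:
step_arm --rows '[[[0,-5,0],[-9,32,19],0],[[0,-10,0],[-18,64,38],0],[[0,-15,0],[-27,96,57],0],[[0,-20,0],[-36,128,76],0],[[0,-25,0],[-45,160,95],0],[[0,-28.1,0],[-50.7,190,113.5],0],[[0,-28.1,0],[-50.7,190,113.5],0],[[0,-28.1,0],[-50.7,190,113.5],0]]'

```text
time: 2.53
eef_pos: [0.5019, 0.0275, 0.1088]
tcp_rot: [-0.68, -0.19, 0.193, 0.681]
contact_force: [0.0, -0.2, 0.4]
opening: 1.0
```

```bash
python3 - <<'E'
from h import *
from plant import ctrl
st=ctrl.get_state()
print(st["time"],st["eef_pos"],st["contact_force"],plan(st,[.503,.0272,.036],31.4));snap("wrist","w2")
E
```

```text
2.5333 [0.50186558 0.02748499 0.10876283] [ 0.04608437 -0.1623211   0.39916432] (array([-0.13, -0.04, -0.2 ]), array([ 1.1, 72.8, -1. ]))
```

View pics/w2.png

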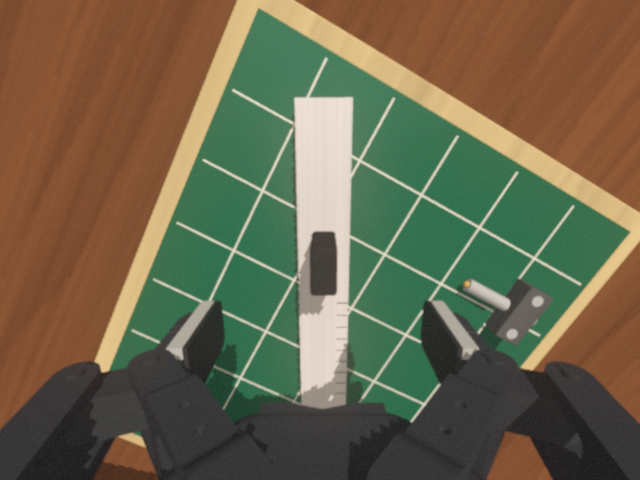

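The grip at (323,263) is centred between the pads at (222,300) and (422,300), and the bar is vertical in the view, so it is aligned with the jaws. Next I descend and close gently.

Request:
step_arm --rows '[[[0,0,0],[1,24,-1],0],[[0,0,0],[1,48,-1],0],[[0,0,0],[1,65,-1],0],[[0,0,0],[1,72,-1],0],[[0,0,0],[1,72,-1],0],[[0,0,0],[1,72,-1],0.3],[[0,0,0],[1,72,-1],0.5],[[0,0,0],[1,72,-1],0.6]]' --newtons 20

```text
time: 3.25
eef_pos: [0.5066, 0.0271, 0.0403]
tcp_rot: [0.681, 0.193, -0.19, -0.68]
contact_force: [-0.3, 0.1, 0.4]
opening: 0.604
```

Request:
step_arm --rows '[[[0,0,0],[0,0,0],0.7],[[0,0,0],[0,0,0],0.75],[[0,0,0],[0,0,0],0.8],[[0,0,0],[0,0,0],0.85],[[0,0,0],[0,0,0],0.9],[[0,0,0],[0,0,0],1],[[0,0,0],[0,0,0],1],[[0,0,0],[0,0,0],1]]' --newtons 20

```text
time: 3.92
eef_pos: [0.5048, 0.0275, 0.0387]
tcp_rot: [-0.681, -0.191, 0.192, 0.681]
contact_force: [-2.6, -1.5, 5.6]
opening: 0.182
```

```bash
python3 - <<'E'
from h import *
from plant import ctrl
st=ctrl.get_state()
print(st["time"],st["eef_pos"],st["contact_force"],st["wrist_torque"],st["opening"]);snap("wrist","w3");snap("scene","s3")
p=load("s3")["p"][190:320,200:395,::-1];cv2.imwrite("pics/s3z.png",cv2.resize(p,None,fx=4,fy=4,interpolation=cv2.INTER_CUBIC))
print(plan(st,st["eef_pos"]+[0.058*np.cos(np.radians(121.4-180)),0.058*np.sin(np.radians(121.4-180)),0],31.4))
E
```

```text
3.9167 [0.50481449 0.02750999 0.03869624] [-2.63360843 -1.4668683   5.55584297] [-0.20249752  0.55058887 -0.15011886] 0.1824155163101034
(array([-0.02,  0.03, -0.05]), array([ -0.,  -0., -58.]))
```

View pics/w3.png

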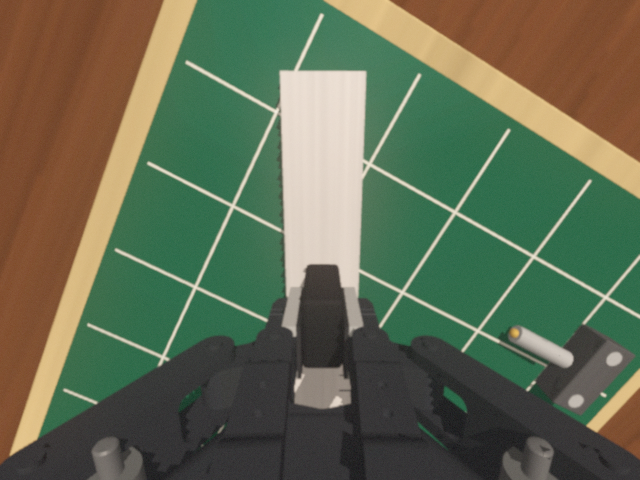

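View pics/s3z.png

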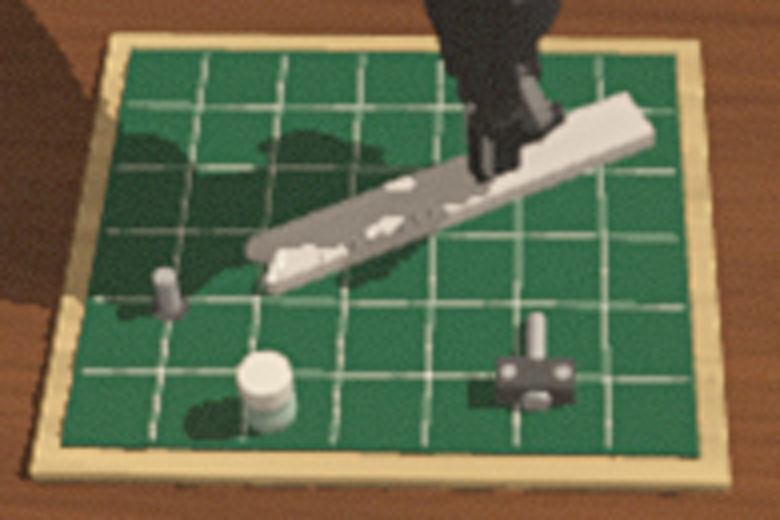

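The grip is held, with an opening of 0.18 (about 15–16 mm). I'll lift 1 mm to take off the downward load, then start the endways slide along tool -z.

Request:
step_arm --rows '[[[0,0,0],[0,-1,0],1],[[0,0,0],[0,-1,-1],1],[[0,0,0],[0,-1,-3],1],[[0,0,0],[0,-1,-6],1],[[0,0,0],[0,-1,-9],1],[[0,0,0],[0,-1,-12],1],[[0,0,0],[0,-1,-15],1],[[0,0,0],[0,-1,-17],1],[[0,0,0],[0,-1,-18],1],[[0,0,0],[0,-1,-18],1]]'

```text
time: 4.85
eef_pos: [0.5145, 0.0119, 0.0393]
tcp_rot: [0.681, 0.191, -0.191, -0.681]
contact_force: [0.2, -1.2, -2.3]
opening: 0.18
```

```bash
cat >> h.py <<'E'
def rep(ang=None):
    from plant import ctrl
    st=ctrl.get_state(); R=Ro.from_quat(st["tcp_rot"])
    print("t",round(st["time"],2),"pos",st["eef_pos"].round(4),"F tool",R.inv().apply(st["contact_force"]).round(2),"F world",st["contact_force"].round(2),"M tool",R.inv().apply(st["wrist_torque"]).round(3),"jaw",np.degrees(np.arctan2(*R.as_matrix()[[1,0],0])).round(2),"open",round(st["opening"],3))
    return st
E
python3 -c "
from h import *
rep()"
```

```text
t 4.85 pos [0.5145 0.0119 0.0393] F tool [-0.47  2.33 -1.11] F world [ 0.18 -1.19 -2.33] M tool [0.104 0.011 0.066] jaw 31.41 open 0.18
```

Request:
step_arm --rows '[[[0,0,0],[0,0.2,-2],1],[[0,0,0],[0,0.2,-5],1],[[0,0,0],[0,0.2,-9],1],[[0,0,0],[0,0.2,-13],1],[[0,0,0],[0,0.2,-17],1],[[0,0,0],[0,0.2,-21],1],[[0,0,0],[0,0.2,-25],1],[[0,0,0],[0,0.2,-28],1],[[0,0,0],[0,0.2,-30],1],[[0,0,0],[0,0.2,-31],1]]'

```text
time: 5.68
eef_pos: [0.5307, -0.0146, 0.0392]
tcp_rot: [0.681, 0.191, -0.191, -0.681]
contact_force: [-0.5, -0.1, -3.3]
opening: 0.185
```

```bash
python3 -c "
from h import *
rep();snap('scene','s4');snap('side','d4')
p=load('s4')['p'][190:320,200:395,::-1];cv2.imwrite('pics/s4z.png',cv2.resize(p,None,fx=4,fy=4,interpolation=cv2.INTER_CUBIC))
p=load('d4')['p'][190:325,240:420,::-1];cv2.imwrite('pics/d4z.png',cv2.resize(p,None,fx=4,fy=4,interpolation=cv2.INTER_CUBIC))
"
```

```text
t 5.68 pos [ 0.5307 -0.0146  0.0392] F tool [-0.5   3.3   0.21] F world [-0.54 -0.08 -3.3 ] M tool [0.059 0.002 0.036] jaw 31.41 open 0.185
```

View pics/s4z.png

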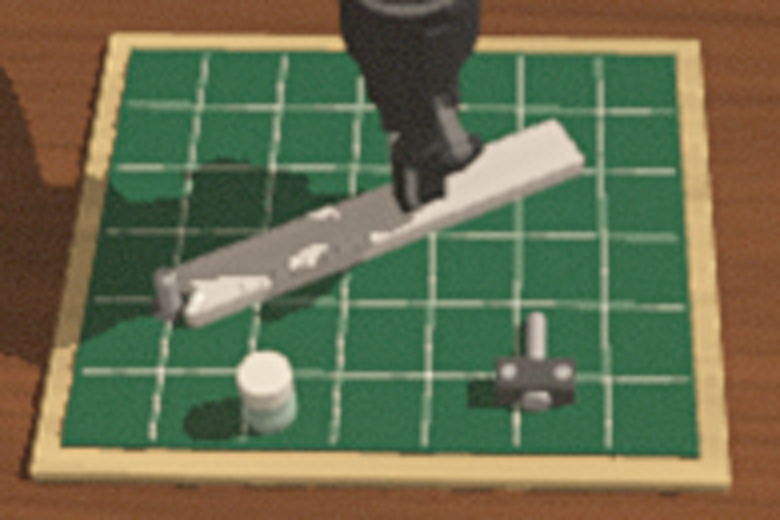

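View pics/d4z.png

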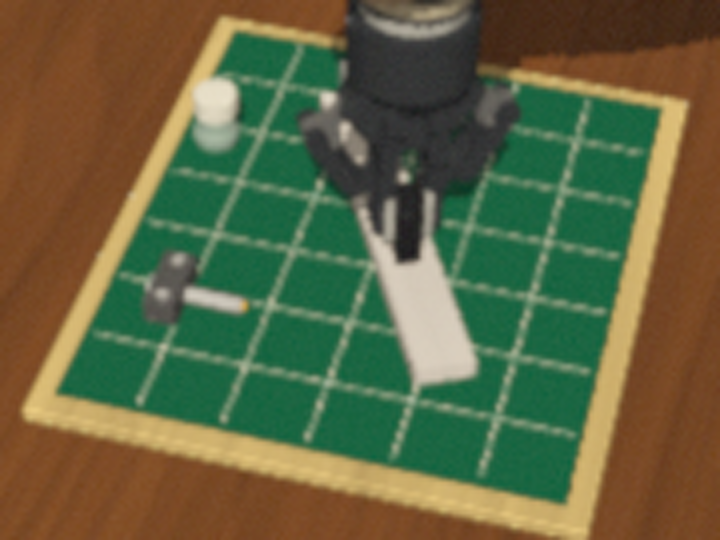

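The notch is about 8 mm from the post in the scene view, at about (188,310) and (165,290) in the zoomed picture. The vertical force suggests I'm carrying the bar's weight, so I'll lower slightly and creep in.

Request:
step_arm --rows '[[[0,0,0],[0,0.4,0],1],[[0,0,0],[0,0.8,0],1],[[0,0,0],[0,0.8,-1],1],[[0,0,0],[0,0.8,-2],1],[[0,0,0],[0,0.8,-3],1],[[0,0,0],[0,0.8,-4],1],[[0,0,0],[0,0.8,-4],1]]'

```text
time: 6.37
eef_pos: [0.533, -0.0176, 0.0387]
tcp_rot: [0.681, 0.192, -0.191, -0.681]
contact_force: [-0.5, 1.6, 1.5]
opening: 0.186
```

```bash
python3 -c "
from h import *
rep()"
```

```text
t 6.37 pos [ 0.533  -0.0176  0.0387] F tool [ 0.39 -1.49  1.68] F world [-0.55  1.63  1.49] M tool [ 0.454 -0.021 -0.068] jaw 31.43 open 0.186
```

Request:
step_arm --rows '[[[0,0,0],[0,0,-0.7],1],[[0,0,0],[0,0,-1.4],1],[[0,0,0],[0,0,-2],1],[[0,0,0],[0,0,-2.5],1],[[0,0,0],[0,0,-2.5],1]]'

```text
time: 6.78
eef_pos: [0.5342, -0.0197, 0.0387]
tcp_rot: [-0.681, -0.192, 0.191, 0.681]
contact_force: [-2.8, 4.4, 4.5]
opening: 0.18
```

```bash
python3 -c "
from h import *
rep()"
```

```text
t 6.78 pos [ 0.5342 -0.0197  0.0387] F tool [-0.13 -4.49  5.22] F world [-2.83  4.39  4.49] M tool [ 0.741 -0.073 -0.116] jaw 31.42 open 0.18
```

Request:
step_arm --rows '[[[0,0,0],[0,-0.2,-0.4],1],[[0,0,0],[0,-0.2,-0.8],1],[[0,0,0],[0,-0.2,-0.8],1]]'

```text
time: 7.03
eef_pos: [0.5343, -0.0201, 0.0387]
tcp_rot: [-0.68, -0.191, 0.191, 0.681]
contact_force: [-2.1, 5.4, 4.9]
opening: 0.185
```

```bash
python3 -c "
from h import *
rep();snap('scene','s5')
p=load('s5')['p'][240:280,225:265,::-1];cv2.imwrite('pics/s5z.png',cv2.resize(p,None,fx=12,fy=12,interpolation=cv2.INTER_CUBIC))"
```

```text
t 7.03 pos [ 0.5343 -0.0201  0.0387] F tool [ 1.03 -4.88  5.74] F world [-2.12  5.43  4.88] M tool [ 0.86  -0.089 -0.229] jaw 31.41 open 0.185
```

View pics/s5z.png

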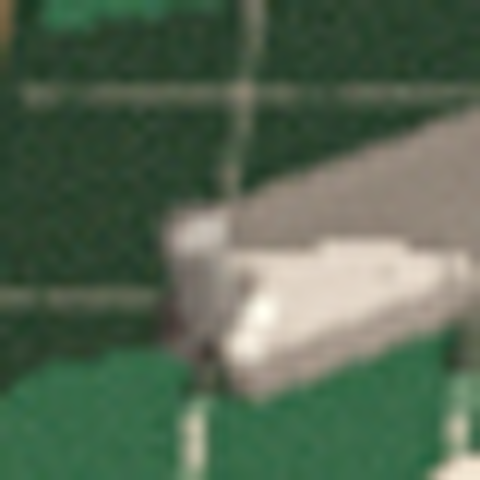

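Request:
step_arm --rows '[[[0,0,0],[0,-0.3,-0.4],1],[[0,0,0],[0,-0.3,-0.8],1],[[0,0,0],[0,-0.3,-0.8],1]]'

```text
time: 7.33
eef_pos: [0.5344, -0.0204, 0.0387]
tcp_rot: [-0.68, -0.191, 0.192, 0.681]
contact_force: [-2.4, 5.6, 4.8]
opening: 0.188
```

```bash
python3 -c "
from h import *
rep()"
```

```text
t 7.33 pos [ 0.5344 -0.0204  0.0387] F tool [ 0.88 -4.83  6.08] F world [-2.42  5.64  4.84] M tool [ 0.94   0.012 -0.287] jaw 31.4 open 0.188
```

Request:
step_arm --rows '[[[0,0,0],[0,0,-0.5],1],[[0,0,0],[0,0,-1],1],[[0,0,0],[0,0,-1],1],[[0,0,0],[0,0,-1],1],[[0,0,0],[0,0,-1],1]]'

```text
time: 7.75
eef_pos: [0.5344, -0.0206, 0.0387]
tcp_rot: [-0.68, -0.191, 0.192, 0.682]
contact_force: [-3.7, 8.5, 6.3]
opening: 0.182
```

```bash
python3 -c "
from h import *
rep();snap('wrist','w6')"
```

```text
t 7.75 pos [ 0.5344 -0.0206  0.0387] F tool [ 1.25 -6.24  9.18] F world [-3.7   8.48  6.27] M tool [ 1.223 -0.013 -0.257] jaw 31.37 open 0.182
```

View pics/w6.png

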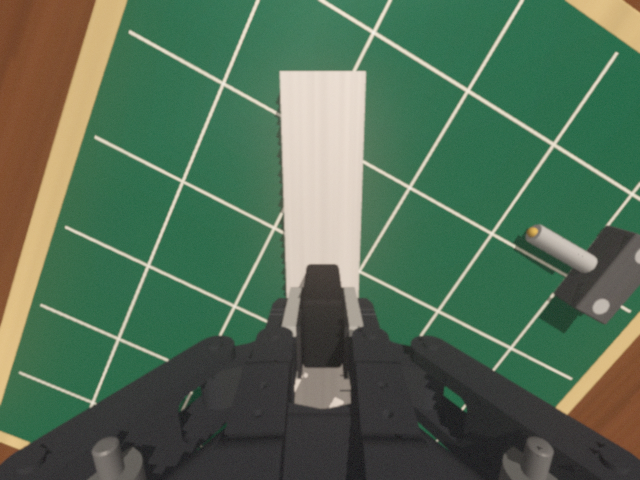

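The axial force has risen to 9 N while the TCP stopped moving. The wrist view is unchanged, with the bar's far edge still at row 71, so the bar hasn't slipped in the jaws and the notch is bearing on the post. I'll ease slightly and begin the swing about the post.

Request:
step_arm --rows '[[[0,0,0],[0,-0.4,0.3],1],[[0,0.5,0],[1.3,-0.4,0.3],1],[[0,1,0],[2.6,-0.4,0.3],1],[[0,2,0],[5.2,-0.4,0.2],1],[[0,3,0],[7.8,-0.4,0.1],1],[[0,4,0],[10.4,-0.4,-0.1],1],[[0,4,0],[10.4,-0.4,-0.1],1]]'

```text
time: 8.38
eef_pos: [0.5441, -0.0168, 0.0387]
tcp_rot: [-0.687, -0.167, 0.167, 0.687]
contact_force: [-2.8, -0.3, 1.8]
opening: 0.181
```

```bash
python3 -c "
from h import *
rep()"
```

```text
t 8.38 pos [ 0.5441 -0.0168  0.0387] F tool [-2.61 -1.78  0.99] F world [-2.77 -0.31  1.79] M tool [0.226 0.384 0.591] jaw 27.29 open 0.181
```

Request:
step_arm --rows '[[[0,0,0],[0,0,-0.4],1],[[0,0,0],[0,0,-0.8],1],[[0,0,0],[0,0,-0.8],1],[[0,0,0],[0,0,-0.8],1]]'

```text
time: 8.72
eef_pos: [0.5441, -0.0169, 0.0387]
tcp_rot: [-0.687, -0.167, 0.168, 0.687]
contact_force: [-3.6, 2.7, 0.8]
opening: 0.181
```

```bash
python3 -c "
from h import *
rep()"
```

```text
t 8.72 pos [ 0.5441 -0.0169  0.0387] F tool [-1.95 -0.81  4.05] F world [-3.6   2.69  0.82] M tool [0.628 0.465 0.39 ] jaw 27.38 open 0.181
```

Request:
step_arm --rows '[[[0,0.5,0],[1.3,0,-0.3],1],[[0,1,0],[2.6,0,-0.4],1],[[0,2,0],[5.2,0,-0.5],1],[[0,3,0],[7.8,0,-0.6],1],[[0,4,0],[10.4,0,-0.8],1],[[0,5,0],[13.1,0,-1],1],[[0,5,0],[13.1,0,-1],1]]'

```text
time: 9.3
eef_pos: [0.5562, -0.012, 0.0387]
tcp_rot: [-0.693, -0.137, 0.138, 0.694]
contact_force: [-2.9, 1.2, 0.3]
opening: 0.184
```

```bash
python3 -c "
from h import *
rep()"
```

```text
t 9.3 pos [ 0.5562 -0.012   0.0387] F tool [-2.17 -0.3   2.22] F world [-2.85  1.23  0.31] M tool [0.513 0.566 0.501] jaw 22.38 open 0.184
```

Request:
step_arm --rows '[[[0,0,0],[0,0,-0.5],1],[[0,1,0],[2.6,0,-0.6],1],[[0,2,0],[5.2,0,-0.7],1],[[0,3,0],[7.8,0,-0.8],1],[[0,4,0],[10.4,0,-1],1],[[0,5,0],[13.1,0,-1.2],1],[[0,6,0],[15.7,0,-1.5],1],[[0,6,0],[15.7,0,-1.5],1]]'

```text
time: 9.97
eef_pos: [0.5711, -0.0074, 0.0387]
tcp_rot: [-0.7, -0.1, 0.101, 0.7]
contact_force: [-4.1, 0.4, 0.9]
opening: 0.181
```

```bash
python3 -c "
from h import *
rep();snap('wrist','w7')"
```

```text
t 9.97 pos [ 0.5711 -0.0074  0.0387] F tool [-3.79 -0.92  1.51] F world [-4.06  0.38  0.92] M tool [0.497 0.59  0.729] jaw 16.37 open 0.181
```

View pics/w7.png

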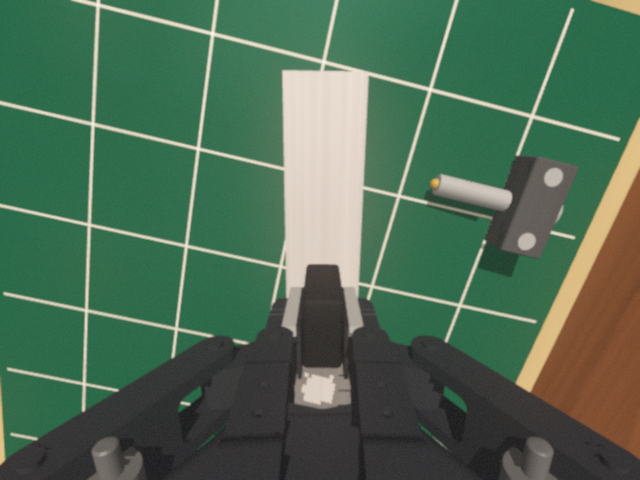

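```bash
python3 -c "
from h import *
snap('scene','s8');snap('side','d8')
for n in('s5','s8'):
  p=load(n)['p'][240:290,220:270,::-1];cv2.imwrite(f'pics/{n}zz.png',cv2.resize(p,None,fx=8,fy=8,interpolation=cv2.INTER_CUBIC))
a=cv2.imread('pics/s5zz.png');b=cv2.imread('pics/s8zz.png');cv2.imwrite('pics/cmp.png',np.hstack([a,b]))
p=load('d8')['p'][190:325,240:420,::-1];cv2.imwrite('pics/d8z.png',cv2.resize(p,None,fx=4,fy=4,interpolation=cv2.INTER_CUBIC))
"
```

```text
(no output)
```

View pics/cmp.png

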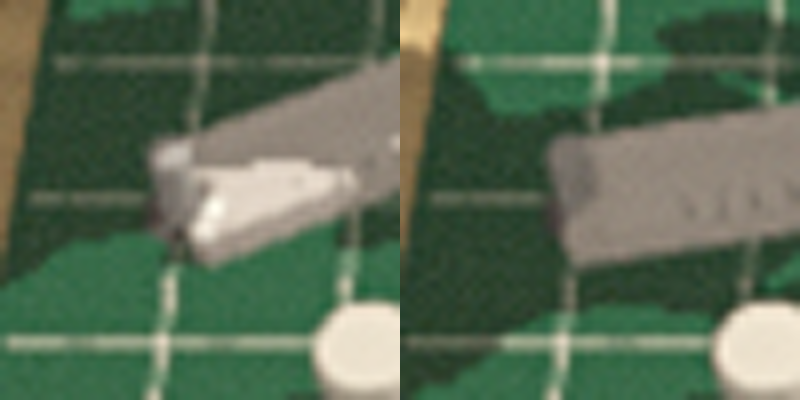

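View pics/d8z.png

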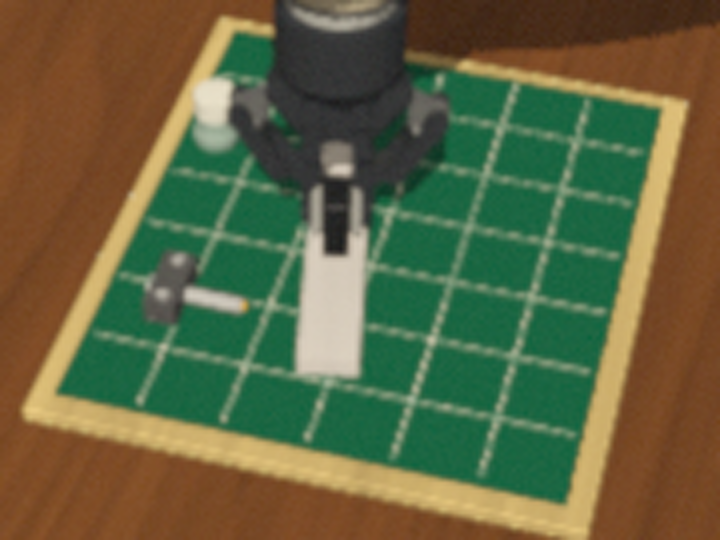

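Comparing before (left) and after (right), the post stands at the same pixels and sits in the notch. I'll keep pressing lightly and swing on to about 3° short.

Request:
step_arm --rows '[[[0,0,0],[0,0,-0.4],1],[[0,1,0],[2.6,0,-0.6],1],[[0,2,0],[5.2,0,-0.8],1],[[0,3,0],[7.8,0,-0.9],1],[[0,4,0],[10.4,0,-1.1],1],[[0,5,0],[13.1,0,-1.3],1],[[0,6,0],[15.7,0,-1.5],1],[[0,7,0],[18.3,0,-1.8],1],[[0,7.5,0],[19.6,0,-1.9],1],[[0,7.5,0],[19.6,0,-1.9],1]]'

```text
time: 10.95
eef_pos: [0.59, -0.0038, 0.0388]
tcp_rot: [-0.705, -0.054, 0.056, 0.705]
contact_force: [-5.6, 1.0, 0.8]
opening: 0.186
```

```bash
python3 -c "
from h import *
rep();snap('wrist','w9')
w=load('w9');p=w['p'][60:280,260:480,::-1];cv2.imwrite('pics/w9z.png',cv2.resize(p,None,fx=2.7,fy=2.7,interpolation=cv2.INTER_CUBIC))"
```

```text
t 10.95 pos [ 0.59   -0.0038  0.0388] F tool [-5.39 -0.77  1.82] F world [-5.61  0.96  0.78] M tool [0.385 0.693 1.034] jaw 8.89 open 0.186
```

View pics/w9z.png

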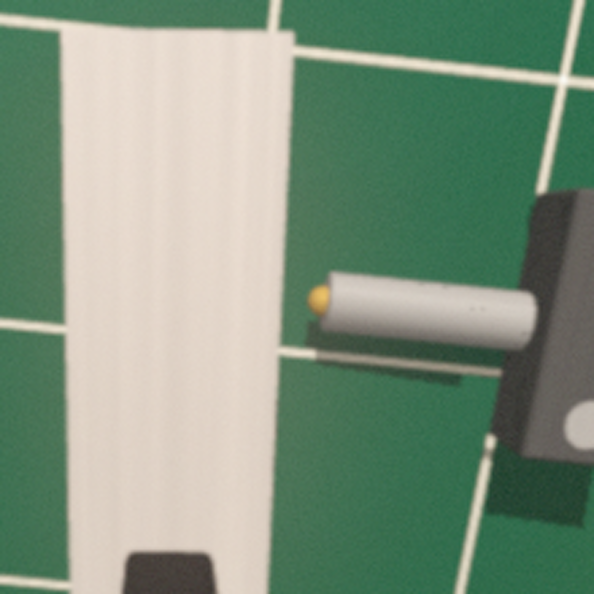

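The bar edge is near x=282 in the zoomed picture, with the nose at 308 and the screw face at 325. That leaves about 5 mm to the nose and 8 mm to the screw. From here I creep.

Request:
step_arm --rows '[[[0,0.3,0],[0.8,0,-0.2],1],[[0,0.6,0],[1.6,0,-0.2],1],[[0,0.9,0],[2.4,0,-0.2],1],[[0,1.2,0],[3.1,0,-0.3],1],[[0,1.5,0],[3.8,0,-0.3],1],[[0,1.5,0],[3.8,0,-0.3],1],[[0,1.5,0],[3.8,0,-0.3],1]]'

```text
time: 11.58
eef_pos: [0.5937, -0.0033, 0.0388]
tcp_rot: [-0.705, -0.045, 0.047, 0.706]
contact_force: [-7.1, 2.2, 1.1]
opening: 0.184
```

```bash
python3 -c "
from h import *
rep();snap('wrist','w10')
w=load('w10');p=w['p'][60:280,260:480,::-1];cv2.imwrite('pics/w10z.png',cv2.resize(p,None,fx=2.7,fy=2.7,interpolation=cv2.INTER_CUBIC))"
```

```text
t 11.58 pos [ 0.5937 -0.0033  0.0388] F tool [-6.72 -1.05  3.09] F world [-7.06  2.2   1.07] M tool [0.43  0.663 1.06 ] jaw 7.41 open 0.184
```

View pics/w10z.png

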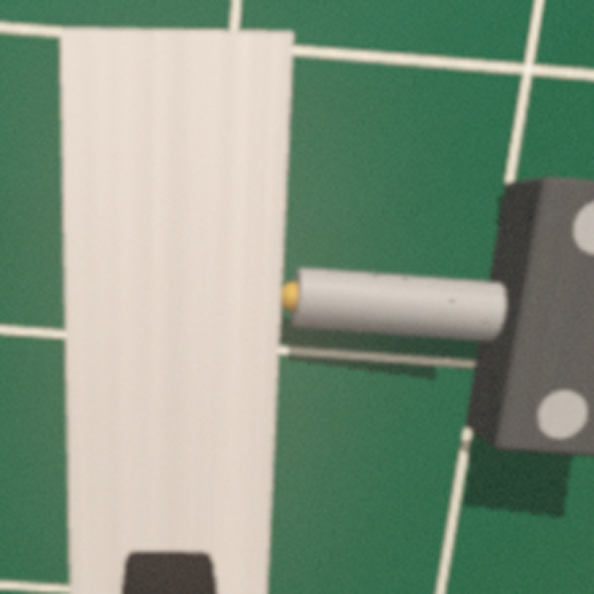

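The nose is now almost touching the edge (nose at 283, edge at about 280), and the screw face is about 3 mm away. The moment and lateral force show the tool's yaw lagging the bar, which puts side load on the post. I'll turn the tool in place to relieve that and then keep pressing axially.

Request:
step_arm --rows '[[[0,0.3,0],[0,0,-0.1],1],[[0,0.6,0],[0,0,-0.2],1],[[0,0.8,0],[0,0,-0.3],1],[[0,0.8,0],[0,0,-0.3],1]]'

```text
time: 11.97
eef_pos: [0.5944, -0.0033, 0.0387]
tcp_rot: [-0.706, -0.041, 0.041, 0.706]
contact_force: [-3.8, 4.1, -0.4]
opening: 0.185
```

```bash
python3 -c "
from h import *
rep()"
```

```text
t 11.97 pos [ 0.5944 -0.0033  0.0387] F tool [-3.3   0.45  4.47] F world [-3.8   4.05 -0.44] M tool [0.668 0.337 0.718] jaw 6.67 open 0.185
```

Request:
step_arm --rows '[[[0,0.3,0],[0.2,0.1,0],1],[[0,0.6,0],[0.4,0.1,0],1],[[0,0.7,0],[0.6,0.1,0],1],[[0,0.7,0],[0.6,0.1,0],1]]'

```text
time: 12.3
eef_pos: [0.5955, -0.0032, 0.0388]
tcp_rot: [-0.706, -0.037, 0.037, 0.706]
contact_force: [-2.7, 4.0, -1.5]
opening: 0.187
```

```bash
python3 -c "
from h import *
rep();snap('wrist','w11')
w=load('w11');p=w['p'][60:280,260:480,::-1];cv2.imwrite('pics/w11z.png',cv2.resize(p,None,fx=2.7,fy=2.7,interpolation=cv2.INTER_CUBIC))"
```

```text
t 12.3 pos [ 0.5955 -0.0032  0.0388] F tool [-2.26  1.52  4.24] F world [-2.69  3.98 -1.52] M tool [0.731 0.115 0.447] jaw 6.0 open 0.187
```

View pics/w11z.png

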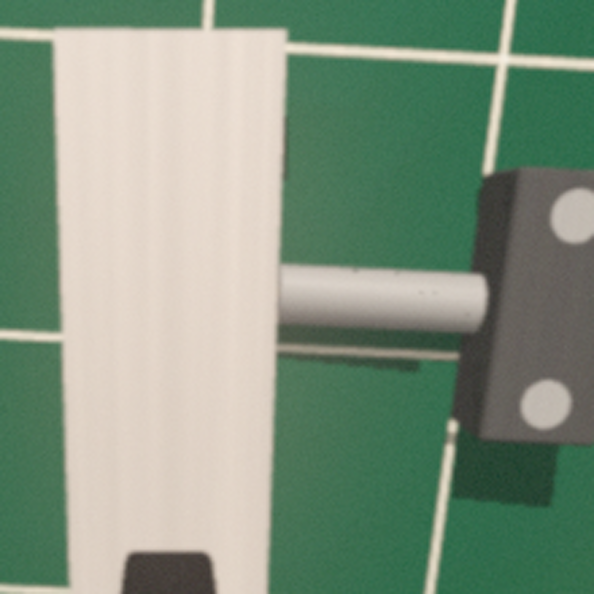

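The nose is now hidden under the bar edge and the screw face is within about 0.5 mm. I'll take fine steps and watch the lateral force.

Request:
step_arm --rows '[[[0,0.1,0],[0.2,0.1,0],1],[[0,0.15,0],[0.4,0.1,0],1],[[0,0.2,0],[0.5,0.1,0],1],[[0,0.2,0],[0.5,0.1,0],1]]'

```text
time: 12.68
eef_pos: [0.5958, -0.0031, 0.0388]
tcp_rot: [-0.706, -0.036, 0.036, 0.706]
contact_force: [-4.2, 4.7, -1.7]
opening: 0.182
```

```bash
python3 -c "
from h import *
rep()"
```

```text
t 12.68 pos [ 0.5958 -0.0031  0.0388] F tool [-3.68  1.75  5.13] F world [-4.18  4.73 -1.75] M tool [0.686 0.122 0.551] jaw 5.83 open 0.182
```

Request:
step_arm --rows '[[[0,0.1,0],[0.2,0.2,0],1],[[0,0.15,0],[0.4,0.2,0],1],[[0,0.15,0],[0.4,0.2,0],1],[[0,0.15,0],[0.4,0.2,0],1]]'

```text
time: 13.02
eef_pos: [0.5959, -0.0032, 0.0387]
tcp_rot: [-0.706, -0.035, 0.036, 0.706]
contact_force: [-5.4, 5.1, 0.2]
opening: 0.186
```

```bash
python3 -c "
from h import *
rep();snap('wrist','w12')
w=load('w12');p=w['p'][60:280,260:480,::-1];cv2.imwrite('pics/w12z.png',cv2.resize(p,None,fx=2.7,fy=2.7,interpolation=cv2.INTER_CUBIC))"
```

```text
t 13.02 pos [ 0.5959 -0.0032  0.0387] F tool [-4.86 -0.16  5.61] F world [-5.4   5.1   0.17] M tool [ 0.784 -0.009  0.824] jaw 5.72 open 0.186
```

View pics/w12z.png

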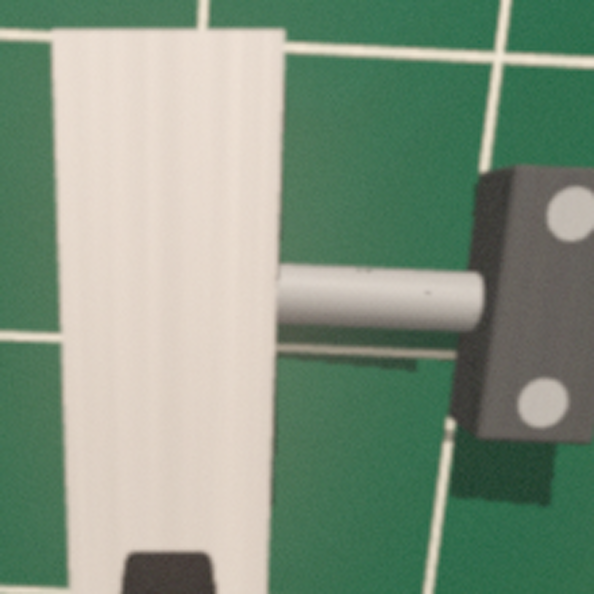

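Request:
step_arm --rows '[[[0,0.1,0],[0.2,0,0],1],[[0,0.1,0],[0.4,0,0],1],[[0,0.1,0],[0.4,0,0],1],[[0,0.1,0],[0.4,0,0],1],[[0,0.1,0],[0.4,0,0],1]]'

```text
time: 13.48
eef_pos: [0.5959, -0.0031, 0.0388]
tcp_rot: [-0.706, -0.034, 0.036, 0.706]
contact_force: [-5.8, 3.6, 1.6]
opening: 0.183
```

```bash
python3 -c "
from h import *
rep()"
```

```text
t 13.48 pos [ 0.5959 -0.0031  0.0388] F tool [-5.38 -1.57  4.17] F world [-5.76  3.62  1.59] M tool [ 0.715 -0.098  0.951] jaw 5.66 open 0.183
```

Request:
step_arm --rows '[[[0,0.1,0],[0.2,0,-0.1],1],[[0,0.1,0],[0.4,0,-0.2],1],[[0,0.1,0],[0.6,0,-0.2],1],[[0,0.1,0],[0.6,0,-0.2],1],[[0,0.1,0],[0.6,0,-0.2],1],[[0,0.1,0],[0.6,0,-0.2],1]]'

```text
time: 13.98
eef_pos: [0.5959, -0.0031, 0.0388]
tcp_rot: [-0.706, -0.033, 0.036, 0.706]
contact_force: [-7.7, 3.9, 3.5]
opening: 0.184
```

```bash
python3 -c "
from h import *
rep()"
```

```text
t 13.98 pos [ 0.5959 -0.0031  0.0388] F tool [-7.26 -3.43  4.6 ] F world [-7.66  3.87  3.46] M tool [ 0.77  -0.193  1.212] jaw 5.59 open 0.184
```

The TCP hasn't moved while the lateral force rose from 4.9 to 7.3 N. By moments about the post that puts about 4.5 N on the screw, so the bar bears on the screw itself. Now I ease off the stored load before opening.

Request:
step_arm --rows '[[[0,-0.1,0],[-0.4,-0.1,0.1],1],[[0,-0.2,0],[-0.8,-0.2,0.2],1],[[0,-0.3,0],[-1.2,-0.3,0.3],1],[[0,-0.3,0],[-1.2,-0.3,0.3],1],[[0,-0.3,0],[-1.2,-0.3,0.3],1]]'

```text
time: 14.4
eef_pos: [0.5958, -0.0032, 0.0388]
tcp_rot: [-0.706, -0.035, 0.036, 0.706]
contact_force: [-3.6, 4.0, -0.5]
opening: 0.185
```

```bash
python3 -c "
from h import *
rep()"
```

```text
t 14.4 pos [ 0.5958 -0.0032  0.0388] F tool [-3.14  0.48  4.29] F world [-3.56  3.95 -0.47] M tool [0.718 0.007 0.598] jaw 5.78 open 0.185
```

Request:
step_arm --rows '[[[0,0,0],[-0.3,0,0.2],1],[[0,0,0],[-0.6,0,0.4],1],[[0,0,0],[-0.6,0,0.6],1],[[0,0,0],[-0.6,0,0.6],1]]'

```text
time: 14.73
eef_pos: [0.5957, -0.0032, 0.0389]
tcp_rot: [0.706, 0.036, -0.035, -0.706]
contact_force: [-1.8, 2.8, -3.3]
opening: 0.182
```

```bash
python3 -c "
from h import *
rep()"
```

```text
t 14.73 pos [ 0.5957 -0.0032  0.0389] F tool [-1.54  3.32  2.94] F world [-1.82  2.77 -3.32] M tool [ 0.563 -0.025  0.272] jaw 5.72 open 0.182
```

Request:
step_arm --rows '[[[0,0,0],[0,0.3,0.2],1],[[0,0,0],[0,0.4,0.4],1],[[0,0,0],[0,0.4,0.4],1],[[0,0,0],[0,0.4,0.4],1]]'

```text
time: 15.07
eef_pos: [0.5958, -0.0031, 0.0389]
tcp_rot: [0.706, 0.035, -0.035, -0.706]
contact_force: [-1.2, 1.8, -3.3]
opening: 0.182
```

```bash
python3 -c "
from h import *
rep()"
```

```text
t 15.07 pos [ 0.5958 -0.0031  0.0389] F tool [-0.99  3.29  1.94] F world [-1.18  1.83 -3.29] M tool [ 0.258 -0.114  0.233] jaw 5.69 open 0.182
```

Request:
step_arm --rows '[[[0,0,0],[0,0.3,0],1],[[0,0,0],[0,0.5,0],1],[[0,0,0],[0,0.5,0],1],[[0,0,0],[0,0.5,0],0.84],[[0,0,0],[0,0.5,0],0.82],[[0,0,0],[0,0.5,0],0.8],[[0,0,0],[0,0.5,0],0.78],[[0,0,0],[0,0.5,0],0.76],[[0,0,0],[0,0.5,0],0.74]]'

```text
time: 15.82
eef_pos: [0.5964, -0.0029, 0.0388]
tcp_rot: [0.706, 0.036, -0.034, -0.706]
contact_force: [-0.4, 0.1, 0.3]
opening: 0.26
```

```bash
python3 -c "
from h import *
rep();snap('wrist','w13')
w=load('w13');p=w['p'][60:360,240:480,::-1];cv2.imwrite('pics/w13z.png',cv2.resize(p,None,fx=2,fy=2,interpolation=cv2.INTER_CUBIC))"
```

```text
t 15.82 pos [ 0.5964 -0.0029  0.0388] F tool [-0.38 -0.3   0.11] F world [-0.39  0.07  0.3 ] M tool [ 0.033 -0.028 -0.009] jaw 5.67 open 0.26
```

View pics/w13z.png

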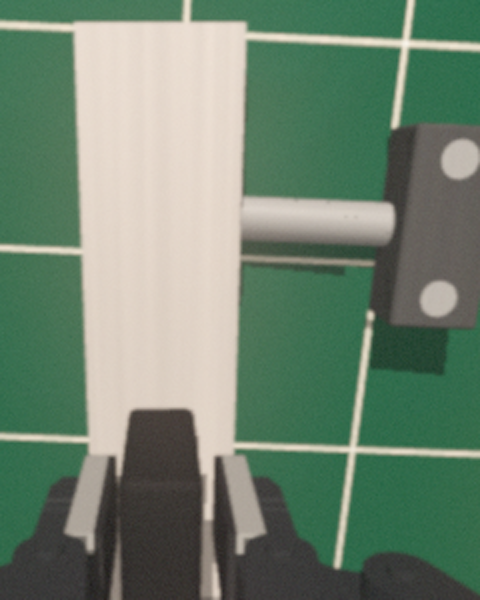

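The jaws are clear of the grip with gaps on both sides, at (112,500) and (212,500), the forces are about zero and the edge is still on the screw. I'll open further and lift straight up.

Request:
step_arm --rows '[[[0,0,0],[0,0,0],0.6],[[0,0,0],[0,0,0],0.5],[[0,0,0],[0,0,0],0.5],[[0,0,0],[0,-10,0],0.5],[[0,0,0],[0,-30,0],0.5],[[0,0,0],[0,-60,0],0.5],[[0,0,0],[0,-90,0],0.5],[[0,0,0],[0,-120,0],0.5],[[0,0,0],[0,-130,0],0.5],[[0,0,0],[0,-130,0],0.5]]'

```text
time: 16.7
eef_pos: [0.5979, -0.0031, 0.1731]
tcp_rot: [0.707, 0.038, -0.032, -0.706]
contact_force: [0.0, 0.3, 0.4]
opening: 0.506
```

Request:
step_arm --rows '[[[0,0,0],[0,-30,-30],0.3],[[0,0,0],[0,-60,-60],0],[[0,0,0],[0,-90,-90],0],[[0,0,0],[0,-110,-110],0],[[0,0,0],[0,-120,-120],0],[[0,0,0],[0,-120,-120],0],[[0,0,0],[0,-120,-120],0]]'

```text
time: 17.28
eef_pos: [0.6067, -0.1217, 0.2861]
tcp_rot: [-0.706, -0.034, 0.036, 0.707]
contact_force: [0.2, -0.6, 0.2]
opening: 0.999
```

```bash
python3 -c "
from h import *
rep();snap('wrist','w14');snap('side','d14');snap('scene','s14')
w=load('d14');p=w['p'][190:325,240:420,::-1];cv2.imwrite('pics/d14z.png',cv2.resize(p,None,fx=4,fy=4,interpolation=cv2.INTER_CUBIC))"
```

```text
t 17.28 pos [ 0.6067 -0.1217  0.2861] F tool [ 0.11 -0.15 -0.64] F world [ 0.17 -0.63  0.15] M tool [ 0.099 -0.021 -0.041] jaw 5.63 open 0.999
```

View pics/w14.png

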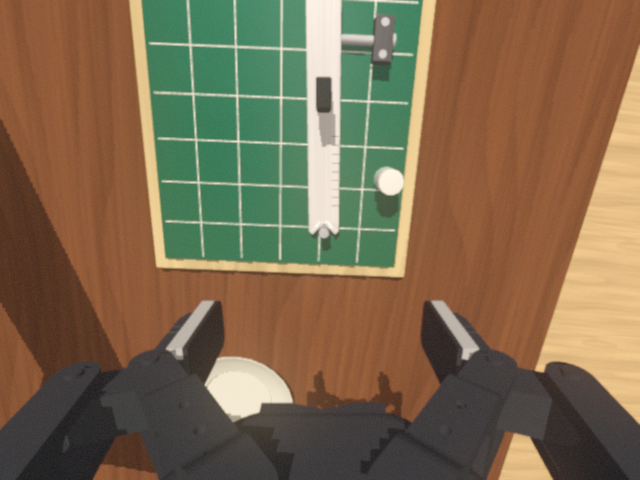

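View pics/d14z.png

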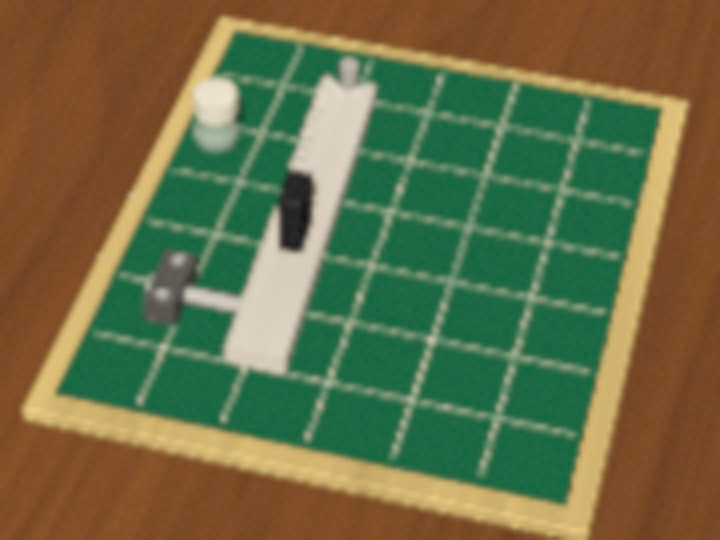

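```bash
python3 - <<'E'
from h import *
w=load('w14')
a=cv2.resize(w['p'][205:255,295:350,::-1],None,fx=7,fy=7,interpolation=cv2.INTER_CUBIC)
b=cv2.resize(w['p'][15:65,335-20:335+35,::-1],None,fx=7,fy=7,interpolation=cv2.INTER_CUBIC)
cv2.imwrite('pics/w14z.png',np.hstack([a,b]))
# edges of bar by sub-pixel gradient at rows near screw and grip
hsv=cv2.cvtColor(w['p'],cv2.COLOR_RGB2HSV)
s=hsv[:,:,1].astype(float)
def edges(r):
    row=s[r-1:r+2,295:350].mean(0); th=60
    i=np.nonzero(row<th)[0]; f=lambda k:k+(th-row[k])/(row[k+1]-row[k])
    return 295+f(i[0]-1),295+f(i[-1])
pts=[(edges(r),r) for r in (15,25,55,65,75,125,145,165,195,205)]
L=ray(w,[[p[0],r] for p,r in pts],.026);R=ray(w,[[p[1],r] for p,r in pts],.026)
for Q in(L,R):
    f=np.polyfit(Q[:,1],Q[:,0],1);print("x=%.4f y + %.4f"%tuple(f),"ang",90-np.degrees(np.arctan(f[0])),"res",(Q[:,0]-np.polyval(f,Q[:,1])).round(4))
E
```

```text
Traceback (most recent call last):
IndexError: index 55 is out of bounds for axis 0 with size 55
```

View pics/w14z.png

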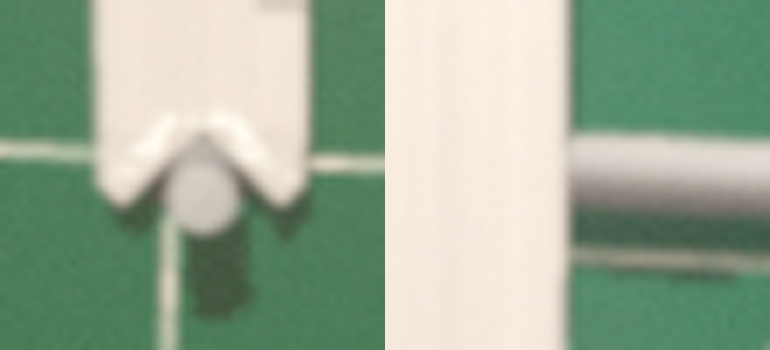

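The notch sits squarely on the post, and the screw end meets the bar's edge with no yellow nose showing. One last stillness check, then I'll hand in.

Request:
step_arm --rows '[[[0,0,0],[0,0,0],0],[[0,0,0],[0,0,0],0],[[0,0,0],[0,0,0],0],[[0,0,0],[0,0,0],0],[[0,0,0],[0,0,0],0],[[0,0,0],[0,0,0],0]]'

```text
time: 17.93
eef_pos: [0.6074, -0.122, 0.2883]
tcp_rot: [-0.706, -0.035, 0.035, 0.706]
contact_force: [-0.3, -0.3, 0.5]
opening: 1.001
```

```bash
python3 - <<'E'
from h import *
from plant import ctrl
rep();snap('side','d15');snap('scene','s15')
for a,b,r in(('d14','d15',(190,325,240,420)),('s14','s15',(190,320,200,395)),('s0','s15',None)):
    if a=='s0':
        p=load('scene0')['p'];q=load('s15')['p']
        for n,(y0,y1,x0,x1) in dict(jar=(274,302,255,280),dish=(195,260,95,180),mug=(205,270,495,550),stop=(275,298,320,350)).items():
            print(n,cv2.absdiff(p[y0:y1,x0:x1],q[y0:y1,x0:x1]).mean().round(2))
    else:
        p,q=[load(n)['p'][r[0]:r[1],r[2]:r[3]] for n in(a,b)];print(a,b,cv2.absdiff(p,q).mean().round(2),cv2.absdiff(p,q).max())
ctrl.sign_off()
E
```

```text
t 17.93 pos [ 0.6074 -0.122   0.2883] F tool [-0.28 -0.5  -0.23] F world [-0.25 -0.26  0.5 ] M tool [-0.069  0.041 -0.012] jaw 5.68 open 1.001
d14 d15 1.63 19
s14 s15 2.47 79
jar 2.56
dish 20.04
mug 2.86
stop 2.84
the job is handed in; nothing more can be done
```

```bash
python3 -c "
from h import *
p=load('scene0')['p'][180:280,80:200,::-1];q=load('s15')['p'][180:280,80:200,::-1]
cv2.imwrite('pics/dish.png',cv2.resize(np.hstack([p,q]),None,fx=3,fy=3))"
```

```text
(no output)
```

View pics/dish.png

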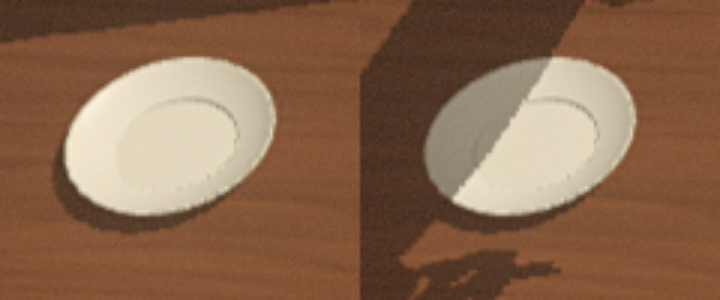

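The guide bar is set: its notch is on the post, its edge is against the set screw, and the gripper is clear. I handed the job in at about 18 s of the 72 s allowed.

**What I did**
- I gripped the block with 20 N and slid the bar about 56 mm endways until the notch bore on the post. The force there peaked at about 9 N.
- I kept a light axial pressure on the notch and swung the bar about 26° round the post to the screw.
- I pushed it home until the tool stopped moving while the sideways force rose to about 7 N, which I worked out as about 4.5 N on the screw. I then eased the load off, opened the jaws and lifted away.

**What the last checks showed**
- **Notch:** the post sits squarely in it, and the post had not moved when I compared pictures mid-swing.
- **Screw:** its end meets the bar's edge with no nose showing. The nose itself is hidden by the bar, so it being pressed in rests on the force readings and the geometry.
- **Bystanders:** the jar, mug and stop look the same as at the start. The dish check showed a large difference, but the picture shows that is only the arm's shadow across it.
- **Stillness:** the side view did not change over the last 0.6 s. The scene view had a few changed pixels, probably the arm's shadow settling, which I did not look into.
- **Failed or uncertain:** a script to measure the bar's final angle crashed, so that angle was not independently measured; the tool's yaw puts the bar about 2.4° off the nominal line. For part of the swing the post also took roughly 4 N sideways, by my estimate, before I corrected it.

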